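# Secure a spare roller in its shipping cradle

## Robot

A 6-joint arm with a two-finger parallel gripper is mounted at the origin on the work surface. World frame = base frame: x ahead of the robot, y to its left, z up, the work surface at z = 0. Lengths are in mm, angles in degrees, forces in N, time in s.
With the tool pointing down it reaches from about 350 to 850 mm from the base axis. Payload 8.1 kg.
Tool frame: the origin (TCP) lies on the centre line of the jaws, within the pads' length; the fingertips stand 19 mm ahead of it and the grasp point (between the pads) is the TCP (r.tip_reach is the z of the fingertips in the tool frame, in mm); z points along the fingers, y is the line along which they close (so a half turn about z gives the same grasp; the last joint's range is limited). The gripper opens to 85 mm and grips with 20 to 120 N. Pads are 22 mm wide; open, the fingers measure 114 mm over their backs; the gripper's body (76 mm by 85 mm) begins 54 mm behind the grasp point. The pads swing forward as they close: fully open they stand 13 mm farther back than shut.
Start: joints at [71.654, 7.471, 85.268, -0, 87.261, -4.893], TCP at [139.567, 583.547, 250.292] pointing down, gripper open.
Joint ranges: [-169.43, 169.43], [-51.17, 129.36], [1.28, 143.12], [-76.62, 256.62], [0, 156.53], [-152.29, 152.29]. Speed limits (degrees/s): [136.94, 136.94, 159.86, 180, 180, 180].

## Interface

Orientations are given as [roll, pitch, yaw] about the fixed x, y, z axes, in that order (R = Rz(yaw) Ry(pitch) Rx(roll)).
In Python, from bench import r gives the robot as it stands. The module is installed in compiled form; this text tells all that it offers.
- The arm moves only by the shell command python3 -m handwheel 'ROWS' [FORCE]. ROWS is JSON, a list of rows, each a list of 7 numbers: the shift along the tool's x, y, z in m, then the turn, a rotation vector about the tool's x, y, z in degrees, then the finger opening in m, from 0 to 0.0854. In form: [[tx, ty, tz, ax, ay, az, claw], ...]. A call has 1 to 8 rows; each row shifts and turns the commanded pose from where the row before left it, along the tool's axes as they then stand; what a row does not reach is not made up. A row lasts 1/12 s, in which the tool goes at most 41.7 mm and 7.16 degrees, less where a joint would pass 70% of its speed; a pose out of reach is approached as far as the arm can. A call with a gripper value outside its range is refused whole. The fingers move at their own pace and stop on an object; FORCE is the grip in N (left out, the last holds). Time passes only in rows, so rows that do not move let the fingers close. It gives the time, the measured TCP pose, the force, the opening and the grip force at its end, in the units of the state.
- r.sense(): the state, without advancing time (a new reading comes with each control period).
- r.snapshot(name): name is "side" or "top"; returns (picture, depth): 420x560x3 uint8, blue, green, red; 420x560 float32, mm along the optical axis (not along the pixel's ray), 0 where there is no reading.
- r.calibration(name): a dict with "vfov" (degrees; the focal length in pixels is half the picture's height over the tangent of half this angle, whatever the lens; pixels are square), "cx", "cy" (the principal point, pixels), "rvec" (rotation vector, rad) and "tvec" (3), from world to camera coordinates, as OpenCV has them. Camera axes: x right, y down, z forward; pixel columns grow to the right and rows downward; lengths in mm; the calibration is good to about 2 mm. A picture is of the moment at which its call begins. calibration takes no time and is no camera call.
- r.hand_in(): hands the job in; it is judged then, once.
The state is a dict: "time": time; "joint_pos": joint angles; "qd": joint speeds; "joint_efforts": joint torques, N m; "tool_pos": TCP position; "tcp_rot": TCP orientation; "ft_force": force on the tool from outside, world axes, zero at the start; "wrist_torque": the same for the moment, N m; "finger_gap": finger opening in mm; "grip_force": force on a finger pad.
Only numpy, scipy, OpenCV 4.12 (cv2) and the standard library are available. Lean on these libraries where they do the work, as an engineer would, in place of code of your own. Each camera call takes 0.05 s, during which the arm holds its last target. There are 200 camera calls.

## Task

Get the spare roller ready for shipping: lift it out of its plywood chock and lay it in the two V saddles of the grey shipping cradle, then take the retaining bar from the sloped tray and lay it rib up across the cradle's two support blocks, over the roller, with its end notches around the two studs. Then slide one steel sleeve down over each stud until it stands on the bar. Set each part down rather than dropping it, and leave the bolt bin, the carton and the wrench where they are.

Things in the scene. Friction and masses are not known exactly. Their poses are not given: they have to be found in the camera images.
- cradle: Fixed grey shipping cradle: cross-shaped base 10 mm thick (160 mm in x, 210 mm in y), two dark steel V saddles along x and, at y = +-82 mm, two support blocks (56 x 36 mm, tops 72 mm above the table), each with an upright steel stud 16 mm in diameter, tapered top at 130 mm. Origin: centre of its underside on the table; x runs along the laid roller, y from stud to stud, z up.
- roller_seat (a point): Point of the cradle midway between the V saddles (14 mm thick, at x = +-64 mm, 52 mm wide over their tops, which reach 52 mm high), 46 mm above the table: where the roller's centre lies when it rests in them, its axis along the cradle's x (either way round). Axes as the cradle.
- bar_seat (a point): Point of the cradle midway between the studs, level with the tops of the support blocks (72 mm above the table): where the bar's origin lies when it is laid, its y along the cradle's y (either way round).
- stud_l (a point): Point on the axis of the stud at the cradle's +y end, 84 mm above the table: level with the top of the laid bar's plate. The stud's top is 46 mm above it. A standing sleeve's origin lies 30 mm above this point.
- stud_r (a point): The same for the stud at the cradle's -y end.
- chock: Fixed plywood base 170 x 70 x 12 mm with two dark steel V saddles like those of the cradle, in which the roller lies at the start. Origin: centre of its underside; x along the roller.
- roller: Loose steel roller, about 0.6 kg: a drum 44 mm in diameter and 104 mm long, with a journal 24 mm in diameter standing out 28 mm at each end (160 mm overall). Origin: its centre; x along its axis. It starts in the chock with its axis 46 mm above the table.
- tray: Fixed sheet-steel tray, 150 mm wide, whose surface slopes at 35 degrees, rising along its x (away from the robot), with a 10 mm high lip along its lower edge. Origin: centre of its foot on the table. At the origin the sloping surface is 70 mm above the table; y is level, along the lip.
- bar: Loose aluminium retaining bar, about 0.45 kg: plate 200 (y) x 50 (x) x 12 mm with a U notch in each end (22 mm wide, 30 mm deep, open to the end), and on top a rib along y to hold it by, 100 mm long, 16 mm wide, 36 mm high. Origin: centre of the plate's underside; z square to the plate, rib top at z = 48 mm. Starts flat on the tray, z leaning 35 degrees from vertical, towards the robot.
- sleeve_1: Loose dark steel spacer sleeve (tube), about 0.3 kg: outer diameter 38 mm, bore 23 mm, 60 mm high, open at both ends, standing upright on the table. Origin: its centre; z along its bore. The two sleeves are alike and either may go on either stud.
- sleeve_2: The other sleeve, just the same.
- bolt_bin: Bystander: fixed blue bin of bolts, 90 x 180 x 85 mm, beyond the cradle. Origin: centre of its underside.
- carton: Bystander: closed cardboard carton, 110 x 150 x 90 mm. Origin: centre of its underside.
- wrench: Bystander: open steel wrench about 200 mm long, lying on the table. Origin: on its underside near the middle.
Not all that is in view belongs to the job. What is shaped like the bar but red or yellow is not meant.

How it is judged (in metres and radians):
On the way, in this order (a step that is already met when the one before it is completed fails the run):
1. the roller lies in the cradle's V saddles, let go (distance between roller and roller_seat below 0.01 m and angle between the x axis of roller and the x axis of cradle, either way round below 0.07 rad and contact force between roller and the fingers below 0.1 N), for 0.2 s.
2. the bar lies flat across both support blocks, notches around the studs, let go (distance between roller and roller_seat below 0.01 m and angle between the x axis of roller and the x axis of cradle, either way round below 0.07 rad and horizontal distance between bar and bar_seat below 0.008 m and z of bar in the frame of bar_seat between -0.004 and 0.004 m and angle between bar's own z axis and vertical below 0.05 rad and angle between the y axis of bar and the y axis of cradle, either way round below 0.09 rad and contact force between bar and the fingers below 0.1 N), for 0.2 s.
3. one sleeve stands on the bar over a stud, let go (horizontal distance between bar and bar_seat below 0.008 m and z of bar in the frame of bar_seat between -0.004 and 0.004 m and angle between bar's own z axis and vertical below 0.05 rad and angle between the y axis of bar and the y axis of cradle, either way round below 0.09 rad and (((horizontal distance between sleeve_1 and stud_l below 0.008 m and z of sleeve_1 in the frame of stud_l between 0.025 and 0.035 m and angle between the z axis of sleeve_1 and the z axis of cradle, either way round below 0.08 rad) and contact force between sleeve_1 and the fingers below 0.1 N) or ((horizontal distance between sleeve_1 and stud_r below 0.008 m and z of sleeve_1 in the frame of stud_r between 0.025 and 0.035 m and angle between the z axis of sleeve_1 and the z axis of cradle, either way round below 0.08 rad) and contact force between sleeve_1 and the fingers below 0.1 N) or ((horizontal distance between sleeve_2 and stud_l below 0.008 m and z of sleeve_2 in the frame of stud_l between 0.025 and 0.035 m and angle between the z axis of sleeve_2 and the z axis of cradle, either way round below 0.08 rad) and contact force between sleeve_2 and the fingers below 0.1 N) or ((horizontal distance between sleeve_2 and stud_r below 0.008 m and z of sleeve_2 in the frame of stud_r between 0.025 and 0.035 m and angle between the z axis of sleeve_2 and the z axis of cradle, either way round below 0.08 rad) and contact force between sleeve_2 and the fingers below 0.1 N))), for 0.2 s.
At the end, for the whole second after the job is handed in: Roller in the saddles (centre within 10 mm, axis 4 deg); bar flat on both blocks, rib up (centre within 8 mm, height 4 mm, level 3 deg, in line 5 deg); a sleeve standing on the bar over each stud (within 8 mm of its axis, height 5 mm, upright 4.5 deg); all at rest (distance between roller and roller_seat below 0.01 m and angle between the x axis of roller and the x axis of cradle, either way round below 0.07 rad and horizontal distance between bar and bar_seat below 0.008 m and z of bar in the frame of bar_seat between -0.004 and 0.004 m and angle between bar's own z axis and vertical below 0.05 rad and angle between the y axis of bar and the y axis of cradle, either way round below 0.09 rad and (((horizontal distance between sleeve_1 and stud_l below 0.008 m and z of sleeve_1 in the frame of stud_l between 0.025 and 0.035 m and angle between the z axis of sleeve_1 and the z axis of cradle, either way round below 0.08 rad) and (horizontal distance between sleeve_2 and stud_r below 0.008 m and z of sleeve_2 in the frame of stud_r between 0.025 and 0.035 m and angle between the z axis of sleeve_2 and the z axis of cradle, either way round below 0.08 rad)) or ((horizontal distance between sleeve_1 and stud_r below 0.008 m and z of sleeve_1 in the frame of stud_r between 0.025 and 0.035 m and angle between the z axis of sleeve_1 and the z axis of cradle, either way round below 0.08 rad) and (horizontal distance between sleeve_2 and stud_l below 0.008 m and z of sleeve_2 in the frame of stud_l between 0.025 and 0.035 m and angle between the z axis of sleeve_2 and the z axis of cradle, either way round below 0.08 rad))) and linear speed of each of roller, bar, sleeve_1, sleeve_2 below 0.03 m/s); the robot touches nothing.
It fails at once if a part is dropped (falls free by more than about 30 mm) ((linear speed of roller above 0.8 m/s and contact force between roller and the arm below 0.05 N and contact force between roller and the fingers below 0.05 N) or (linear speed of bar above 0.8 m/s and contact force between bar and the arm below 0.05 N and contact force between bar and the fingers below 0.05 N) or (linear speed of sleeve_1 above 0.8 m/s and contact force between sleeve_1 and the arm below 0.05 N and contact force between sleeve_1 and the fingers below 0.05 N) or (linear speed of sleeve_2 above 0.8 m/s and contact force between sleeve_2 and the arm below 0.05 N and contact force between sleeve_2 and the fingers below 0.05 N)).
It fails at once if the carton or the wrench is moved by more than 20 mm (distance of any of carton, wrench from where it was at the start of the episode above 0.02 m).
It fails at once if the bolt bin is pushed hard (over 15 N) (contact force between bolt_bin and the arm above 15 N or contact force between bolt_bin and the fingers above 15 N).
It also fails if it takes over 72 s, if anything falls off the work surface, if the arm or the gripper's body presses on something with over 40 N, if the wrist force passes 120 N, or if a joint passes its speed limit or range.

## Working session

There is one attempt and no reset: what is moved stays moved. The work goes in short steps, Python scripts to look and compute and a shell command to move; the robot and the scene stay as the last step left them, time stands still between calls to the robot, and variables do not carry over. Pictures are saved under pics/ and viewed, at most 10 in all, crops included, and the job is handed in when it is done.

```bash
mkdir -p pics; cat > h.py <<'E'
import numpy as np, cv2
from bench import r
from scipy.spatial.transform import Rotation as Ro
def snap(n):
    im,d=r.snapshot(n); c=r.calibration(n)
    f=210/np.tan(np.radians(c["vfov"])/2)
    R=cv2.Rodrigues(np.array(c["rvec"],float))[0]; t=np.array(c["tvec"],float).ravel()
    v,u=np.mgrid[0:420,0:560]
    ray=np.dstack([(u-c["cx"])/f,(v-c["cy"])/f,np.ones(u.shape)])
    P=(ray*d[...,None]-t)@R
    P[d==0]=np.nan
    return dict(im=im,d=d,P=P,R=R,t=t,f=f,cx=c["cx"],cy=c["cy"],C=-R.T@t)
def plane(s,uv,z):
    uv=np.atleast_2d(uv).astype(float)
    w=np.c_[(uv[:,0]-s["cx"])/s["f"],(uv[:,1]-s["cy"])/s["f"],np.ones(len(uv))]@s["R"]
    return s["C"]+w*((z-s["C"][2])/w[:,2])[:,None]
E
python3 - <<'E'
from h import *
for n in("side","top"):
    s=snap(n); cv2.imwrite(f"pics/{n}0.png",s["im"]); print(n,r.calibration(n),s["C"], (s["d"]==0).mean())
    np.savez(f"/tmp/{n}0.npz",**s)
print(r.sense())
E
```

```text
side {'vfov': 50.568466142757934, 'cx': 282.1736545089744, 'cy': 209.21892004297672, 'rvec': array([ 2.38157643, -0.20715905,  0.09274849]), 'tvec': array([-530.50254138,   53.21932326, 1190.58550771])} [ 378.96392405 -855.23742043  909.23835869] 0.004268707482993198
top {'vfov': 51.796636004764764, 'cx': 286.1583163425423, 'cy': 216.1608418557518, 'rvec': array([ 2.10023371, -2.125868  ,  0.21114451]), 'tvec': array([ -97.79857872,  528.89790398, 1386.23796835])} [ 237.7264624  -107.58185343 1463.85297541] 0.00405187074829932
{'time': 0.1, 'joint_pos': array([ 7.16547586e+01,  7.51229375e+00,  8.53232662e+01,  7.77035038e-04,
        8.72617844e+01, -4.89259384e+00]), 'qd': array([-0.04697837,  0.04104967, -0.18856101,  0.01209656,  0.06192715,
       -0.00045086]), 'joint_efforts': array([ 1.03530463e-03, -5.70931292e+01, -5.01954854e+01, -1.11540021e-04,
        7.69588631e-03, -3.98461339e-05]), 'tool_pos': array([139.40673349, 583.10096572, 249.33136499]), 'tcp_rot': array([-1.79903077e+02, -9.07556556e-03,  1.66547307e+02]), 'ft_force': array([-0.2557264 , -0.27643576,  0.03979162]), 'wrist_torque': array([0.05048611, 0.04667372, 0.00947377]), 'grip_force': 0.0, 'finger_gap': 85.42540379534488}
```

View pics/top0.png

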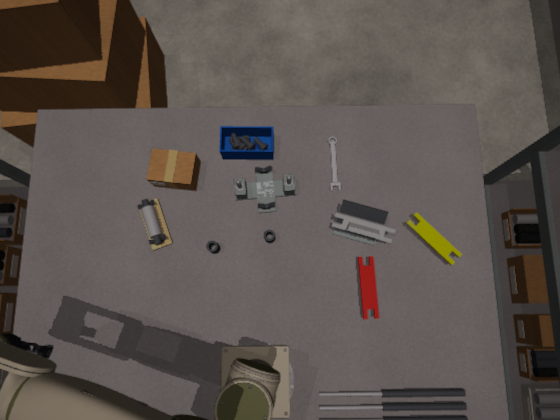

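View pics/side0.png

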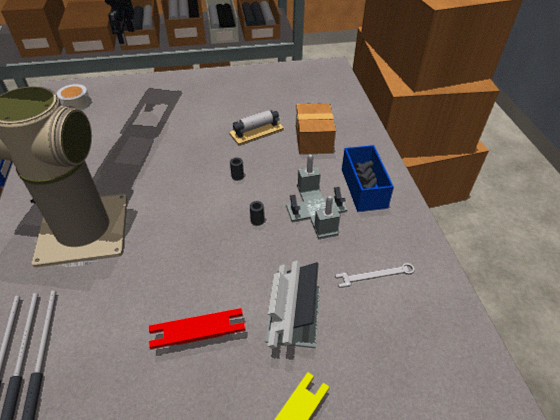

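The top view shows the carton (173,168), bin (247,142), cradle (265,188) with studs near (240,183) and (289,180), and chock with roller (153,223). The sleeves are at (213,247) and (269,236) and the wrench at (334,163). Three things are bar-shaped: grey on the tray at (363,227), red at (368,288) and yellow at (433,238). The grey one fits: aluminium, with a rib, on the sloped tray. I'll confirm it in a crop.

```bash
python3 - <<'E'
from h import *
T=dict(np.load("/tmp/top0.npz"));S=dict(np.load("/tmp/side0.npz"))
a=cv2.resize(T["im"][190:255,320:405],None,fx=4.6,fy=4.6,interpolation=2)
b=cv2.resize(S["im"][250:360,255:335],None,fx=4.6,fy=4.6,interpolation=2)
h=max(a.shape[0],b.shape[0]);m=np.zeros((h,a.shape[1]+b.shape[1],3),np.uint8)
m[:a.shape[0],:a.shape[1]]=a;m[:b.shape[0],a.shape[1]:]=b
cv2.imwrite("pics/bar.png",m)
for n,s in(("T",T),("S",S)):
    P=s["P"].reshape(-1,3)
    def q(c,rad,z0,z1,name):
        k=(np.hypot(*(P[:,:2]-c).T)<rad)&(P[:,2]>z0)&(P[:,2]<z1)
        A=P[k]; print(n,name,len(A),A.mean(0).round(1) if len(A) else'',A.min(0).round(1) if len(A) else'',A.max(0).round(1) if len(A) else'')
    for nm,(u,v) in dict(stl=(240,183),str=(289,180)).items():
        q(plane(T,(u,v),110)[0,:2],45,95,140,nm)
    for nm,(u,v) in dict(s1=(213,247),s2=(269,236)).items():
        q(plane(T,(u,v),60)[0,:2],45,15,80,nm)
    q(plane(T,(153,223),46)[0,:2],110,35,80,"roller")
    q(plane(T,(173,168),90)[0,:2],60,85,100,"carton")
    k=s["P"][...,2]; print(n,"table z",np.nanmedian(k[abs(k)<15]), np.nanstd(k[abs(k)<8]))
    c=plane(T,(363,224),90)[0,:2]; q(c,130,20,220,"tray")
E
```

```text
T stl 28 [624.4  47.6 118.9] [619.9  41.   96.9] [633.7  56.7 133.9]
T str 31 [ 636.7 -115.   119. ] [ 630.9 -121.6   97.6] [ 645.9 -108.4  133.8]
T s1 114 [428.1 137.8  49.8] [410.6 121.1  15.6] [447.3 156.4  65.7]
T s2 101 [462.2 -47.8  50.9] [444.7 -66.3  17.5] [481.3 -30.3  66.5]
T roller 641 [512.8 341.6  58. ] [437.2 292.8  35. ] [592.3 394.8  73.5]
T carton 893 [689.6 269.3  90.2] [636.9 210.2  85.1] [747.6 329.4  98.4]
T table z -0.3168012910396209 3.0857847181363787
T tray 1692 [ 494.1 -352.9   88. ] [ 362.5 -456.3   35.2] [ 568.3 -253.7  118.9]
S stl 61 [622.8  44.1 113. ] [615.9  39.2  95.4] [632.3  52.2 133.4]
S str 73 [ 635.1 -118.7  113.6] [ 628.9 -124.7   95. ] [ 643.4 -111.1  128.8]
S s1 223 [426.6 132.2  43.5] [408.4 117.1  15.5] [445.5 157.2  63. ]
S s2 268 [460.3 -54.2  43.9] [442.  -68.4  15.1] [479.7 -28.8  61.3]
S roller 564 [510.9 333.4  54.2] [435.4 288.8  35.2] [591.  392.9  71. ]
S carton 650 [689.9 267.8  88.8] [636.  210.4  85.1] [747.7 328.7  93.6]
S table z -1.312618347032421 2.055121498805169
S tray 3404 [ 487.9 -366.1   87.1] [ 361.9 -456.9   21.1] [ 567.3 -253.5  113.4]
```

View pics/bar.png

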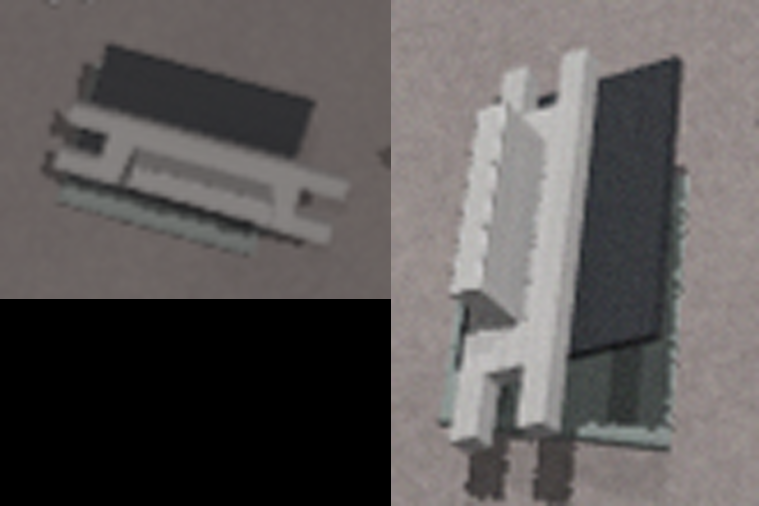

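The crop confirms it. The grey part lies on the dark tray surface, has a rib along it and a notch in each end, and the red and yellow ones do not. Next I fit simple shapes to the depth points.

```bash
cat > fit.py <<'E'
from h import *
from scipy.optimize import least_squares
def near(s,c,rad,z0,z1):
    P=s["P"].reshape(-1,3); return P[(np.hypot(*(P[:,:2]-c).T)<rad)&(P[:,2]>z0)&(P[:,2]<z1)]
def circ(P,rad,c0):
    f=lambda c:np.hypot(*(P[:,:2]-c).T)-rad
    return least_squares(f,c0,loss="soft_l1",f_scale=2).x
def hcyl(P,rad,c0,yaw0):   # horizontal cylinder: y', z, yaw
    def f(p):
        n=np.array([-np.sin(p[2]),np.cos(p[2])]); d=(P[:,:2]-c0)@n-p[0]
        return np.hypot(d,P[:,2]-p[1])-rad
    return least_squares(f,[0,46,yaw0],loss="soft_l1",f_scale=2,x_scale=[1,1,.01]).x
def roller(P,c,yaw0):
    for _ in range(3):
        u=np.array([np.cos(yaw0),np.sin(yaw0)]); s=(P[:,:2]-c)@u
        D=P[(abs(s)<45)&(P[:,2]>42)]
        p=hcyl(D,22,c,yaw0); yaw0=p[2]; c=c+p[0]*np.array([-np.sin(yaw0),np.cos(yaw0)])
        u=np.array([np.cos(yaw0),np.sin(yaw0)])
        n=np.array([-u[1],u[0]]); s=(P[:,:2]-c)@u; t=(P[:,:2]-c)@n
        E=P[(abs(t)<11)&(P[:,2]>40)]; s=(E[:,:2]-c)@u
        hi=s[(E[:,2]>60)]; c=c+u*(np.percentile(hi,1.5)+np.percentile(hi,98.5))/2
    return c,p[1],np.degrees(yaw0),np.ptp(hi)
E
python3 - <<'E'
from fit import *
T=dict(np.load("/tmp/top0.npz"));S=dict(np.load("/tmp/side0.npz"))
for n,s in(("T",T),("S",S)):
    L=circ(near(s,(624,46),25,92,118),8,(625,46));R_=circ(near(s,(636,-117),25,92,118),8,(637,-117))
    y=L-R_; print(n,"studs",L.round(1),R_.round(1),"mid",((L+R_)/2).round(1),"len",np.hypot(*y).round(1),"cradle yaw",(np.degrees(np.arctan2(y[1],y[0]))-90).round(2))
    for c in((428,137),(462,-49)): print(" sleeve",circ(near(s,c,35,12,50),19,c).round(1), near(s,c,35,55,70)[:,:].mean(0).round(1))
    P=near(s,(513,341),110,35,80); V=P[P[:,2]>58]; w=np.linalg.svd(V[:,:2]-V[:,:2].mean(0),full_matrices=False)[2][0]
    print(" roller",roller(P,V[:,:2].mean(0),np.arctan2(w[1],w[0])))
    # bar: bright pixels in tray zone
    g=s["im"].min(2); P=s["P"]; c=(490,-355)
    k=(np.hypot(P[...,0]-c[0],P[...,1]-c[1])<140)&(P[...,2]>30); 
    print(" brightness pct",np.percentile(g[k],[5,25,50,75,95]))
    B=P[k&(g>105)]
    a=np.radians(35)
    best=None
    # plate-top plane: fixed 35 deg lean, free yaw + offset; robust
    def f(p):
        n=np.array([-np.sin(a)*np.cos(p[0]),-np.sin(a)*np.sin(p[0]),np.cos(a)]); return B@n-p[1]
    for y0 in (-.4,-.2,0,.2):
        nn=np.array([-np.sin(a)*np.cos(y0),-np.sin(a)*np.sin(y0),np.cos(a)])
        h,e=np.histogram(B@nn,40); p0=e[h.argmax()]
        q=least_squares(f,[y0,p0],loss="cauchy",f_scale=2,x_scale=[.01,1])
        if best is None or q.cost<best.cost: best=q
    p=best.x; R=Ro.from_euler("yz",[-35,np.degrees(p[0])],degrees=True).as_matrix()
    Q=B@R; h,e=np.histogram(Q[:,2]-p[1],np.arange(-30,60,4)); print(" bar yaw",np.degrees(p[0]),"plane",p[1],len(B),"\n",h,e[0])
    for lo,hi in((-5,5),(28,42)):
        q=Q[(Q[:,2]-p[1]>lo)&(Q[:,2]-p[1]<hi)]
        print("  slab",lo,np.percentile(q,[1,99],axis=0).round(1)[:,:2].tolist())
E
```

```text
T studs [627.9  48.5] [ 639.2 -114.2] mid [633.6 -32.8] len 163.1 cradle yaw 3.98
 sleeve [429.2 139.3] [429.4 140.   59.9]
 sleeve [460.  -49.9] [463.3 -47.6  59.6]
 roller (array([515.0756279 , 345.58431461]), np.float64(45.3117403796126), np.float64(-159.86917507455848), np.float64(146.215474884052))
 brightness pct [ 25.  49.  76. 121. 127.]
 bar yaw -16.928223424484774 plane -258.67231038182683 644 
 [  0   0   0   0   0  16 111 238 111  10   0   1   0   2   6  35  82  29
   3   0   0   0] -30
  slab -5 [[482.6, -296.5], [533.0, -101.6]]
  slab 28 [[498.5, -248.5], [515.5, -150.6]]
S studs [624.   49.2] [ 637.6 -114. ] mid [630.8 -32.4] len 163.8 cradle yaw 4.75
 sleeve [427.2 140.3] [426.8 137.6  58.4]
 sleeve [460.9 -47.3] [461.  -48.9  58.1]
 roller (array([512.14291223, 345.52704272]), np.float64(44.161303313736155), np.float64(-159.45081630784853), np.float64(103.50353170218935))
 brightness pct [  0.    54.25 112.   172.   186.  ]
 bar yaw -16.766937941240233 plane -257.39373495464883 1774 
 [  0   0   1   3  35 134 144 774  86  53  39  55  49  45  52  53 243   8
   0   0   0   0] -30
  slab -5 [[477.7, -300.1], [529.0, -104.0]]
  slab 28 [[494.7, -250.0], [512.0, -152.8]]
```

```bash
cat > plan.py <<'E'
from h import *
from scipy.linalg import logm,expm
def M(p,R):
    A=np.eye(4);A[:3,:3]=R;A[:3,3]=p;return A
def down(yaw): return Ro.from_euler("xyz",[180,0,yaw],degrees=True).as_matrix()
def cur():
    s=r.sense(); return M(s["tool_pos"],Ro.from_euler("xyz",s["tcp_rot"],degrees=True).as_matrix())
def plan(A,B,n,tag=""):
    L=np.real(logm(np.linalg.inv(A)@B))/n; E=expm(L)
    print(tag,n,"x t(m)",(E[:3,3]/1000).round(4),"rot",np.degrees(Ro.from_matrix(E[:3,:3]).as_rotvec()).round(2), "len",np.linalg.norm(E[:3,3]).round(1))
    return B
E
python3 - <<'E'
from fit import *
from plan import *
for n in("top","side"):
    s=dict(np.load(f"/tmp/{n}0.npz")); P=near(s,(513,341),110,35,80)
    yaw=np.radians(20.3);u=np.array([np.cos(yaw),np.sin(yaw)]);nn=np.array([-u[1],u[0]]);c=np.array([513.6,345.5])
    for zl in (54,61,63):
        q=P[(abs((P[:,:2]-c)@nn)<9)&(P[:,2]>zl)]; t=np.sort((q[:,:2]-c)@u); print(n,zl,t[[0,1,2,-3,-2,-1]].round(1))
A=cur()
a=plan(A,M([513,345.5,150],down(200.3)),16); plan(a,M([513,345.5,45],down(200.3)),5)
E
```

```text
top 54 [-78.7 -76.7 -75.8  80.1  80.5  81.9]
top 61 [-70.3 -63.7 -60.6  59.7  63.4  73.9]
top 63 [-49.5 -49.3 -49.2  52.6  54.   63.4]
side 54 [-80.9 -78.1 -77.9  74.2  75.8  78.9]
side 61 [-52.3 -51.7 -50.7  49.5  49.5  49.8]
side 63 [-52.3 -51.7 -50.7  47.7  49.5  49.8]
 16 x t(m) [-0.023  -0.016   0.0062] rot [-0.01 -0.   -2.11] len 28.8
 5 x t(m) [-0.    -0.     0.021] rot [-0.  0.  0.] len 21.0
```

```bash
python3 -m handwheel '[[-0.023,-0.016,0.0062,0,0,-2.11,0.07],[-0.023,-0.016,0.0062,0,0,-2.11,0.07],[-0.023,-0.016,0.0062,0,0,-2.11,0.07],[-0.023,-0.016,0.0062,0,0,-2.11,0.07],[-0.023,-0.016,0.0062,0,0,-2.11,0.07],[-0.023,-0.016,0.0062,0,0,-2.11,0.07],[-0.023,-0.016,0.0062,0,0,-2.11,0.07],[-0.023,-0.016,0.0062,0,0,-2.11,0.07]]' 40
python3 -m handwheel '[[-0.023,-0.016,0.0062,0,0,-2.11,0.07],[-0.023,-0.016,0.0062,0,0,-2.11,0.07],[-0.023,-0.016,0.0062,0,0,-2.11,0.07],[-0.023,-0.016,0.0062,0,0,-2.11,0.07],[-0.023,-0.016,0.0062,0,0,-2.11,0.07],[-0.023,-0.016,0.0062,0,0,-2.11,0.07],[-0.023,-0.016,0.0062,0,0,-2.11,0.07],[-0.023,-0.016,0.0062,0,0,-2.11,0.07]]'
python3 -m handwheel '[[0,0,0,0,0,0,0.07],[0,0,0,0,0,0,0.07]]'
python3 - <<'E'
from plan import *
plan(cur(),M([513.6,345.5,45],down(200.3)),5)
E
```

```text
time: 0.77
tool_pos: [309.0, 436.1, 200.0]
tcp_rot: [-180.0, -0.0, -176.5]
ft_force: [0.7, -0.1, -0.2]
finger_gap: 70.0
grip_force: 0.0
time: 1.43
tool_pos: [513.4, 345.4, 150.2]
tcp_rot: [-180.0, -0.1, -159.6]
ft_force: [0.5, 1.0, -0.3]
finger_gap: 70.0
grip_force: 0.0
time: 1.6
tool_pos: [512.9, 345.2, 149.6]
tcp_rot: [-180.0, -0.1, -159.8]
ft_force: [-0.9, -0.3, -0.1]
finger_gap: 70.1
grip_force: 0.0
 5 x t(m) [-0.0002  0.      0.0209] rot [-0.   -0.03 -0.03] len 20.9
```

```bash
python3 -m handwheel '[[0,0,0.021,0,0,0,0.07],[0,0,0.021,0,0,0,0.07],[0,0,0.021,0,0,0,0.07],[0,0,0.021,0,0,0,0.07],[0,0,0.0205,0,0,0,0.07],[0,0,0,0,0,0,0.07]]' 60
python3 -m handwheel '[[0,0,0,0,0,0,0.03],[0,0,0,0,0,0,0.03],[0,0,0,0,0,0,0.03],[0,0,0,0,0,0,0.03],[0,0,0,0,0,0,0.03],[0,0,0,0,0,0,0.03]]'
python3 -m handwheel '[[0,0,-0.008,0,0,0,0.03],[0,0,-0.016,0,0,0,0.03],[0,0,-0.022,0,0,0,0.03],[0,0,-0.022,0,0,0,0.03],[0,0,-0.022,0,0,0,0.03],[0,0,-0.022,0,0,0,0.03],[0,0,-0.022,0,0,0,0.03],[0,0,-0.015,0,0,0,0.03]]'
python3 - <<'E'
from fit import *
from plan import *
A=cur()
for n in("top","side"):
    s=snap(n); P=near(s,(513,345),110,120,260); print(n,len(P))
    for rr in [0]:
        yaw=np.radians(20.3);u=np.array([np.cos(yaw),np.sin(yaw)]);nn=np.array([-u[1],u[0]]);c=A[:2,3]
        q=P[(abs((P[:,:2]-c)@nn)<12)&(P[:,2]>A[2,3]-15)&(P[:,2]<A[2,3]+15)]; t=np.sort((q[:,:2]-c)@u); print(t[[0,1,2,-3,-2,-1]].round(1))
a=plan(A,M([632.2,-32.6,190],down(184.4)),18); plan(a,M([632.2,-32.6,60],down(184.4)),7)
E
```

```text
time: 2.1
tool_pos: [508.3, 345.3, 41.7]
tcp_rot: [-179.9, -0.5, -159.7]
ft_force: [-0.6, 1.1, -1.1]
finger_gap: 70.2
grip_force: 0.0
time: 2.6
tool_pos: [513.5, 344.9, 48.8]
tcp_rot: [-179.8, 0.1, -159.7]
ft_force: [-0.5, -10.8, 2.6]
finger_gap: 42.4
grip_force: 61.3
time: 3.27
tool_pos: [512.9, 347.3, 199.8]
tcp_rot: [179.9, 0.2, -159.7]
ft_force: [-0.1, 0.3, -5.3]
finger_gap: 42.2
grip_force: 62.2
top 307
[-76.3 -75.7 -73.2  81.9  82.2  82.7]
side 790
[-78.7 -78.3 -78.   80.8  81.5  81.8]
 18 x t(m) [-0.0018 -0.0221  0.0005] rot [0.   0.01 0.88] len 22.2
 7 x t(m) [-0.     -0.      0.0186] rot [-0.  0.  0.] len 18.6
```

```bash
python3 -m handwheel '[[-0.001,-0.011,0,0,0,0.44,0.03],[-0.0018,-0.0221,0.0005,0,0,0.88,0.03],[-0.0018,-0.0221,0.0005,0,0,0.88,0.03],[-0.0018,-0.0221,0.0005,0,0,0.88,0.03],[-0.0018,-0.0221,0.0005,0,0,0.88,0.03],[-0.0018,-0.0221,0.0005,0,0,0.88,0.03],[-0.0018,-0.0221,0.0005,0,0,0.88,0.03],[-0.0018,-0.0221,0.0005,0,0,0.88,0.03]]'
python3 -m handwheel '[[-0.0018,-0.0221,0.0005,0,0,0.88,0.03],[-0.0018,-0.0221,0.0005,0,0,0.88,0.03],[-0.0018,-0.0221,0.0005,0,0,0.88,0.03],[-0.0018,-0.0221,0.0005,0,0,0.88,0.03],[-0.0018,-0.0221,0.0005,0,0,0.88,0.03],[-0.0018,-0.0221,0.0005,0,0,0.88,0.03],[-0.0018,-0.0221,0.0005,0,0,0.88,0.03],[-0.0018,-0.0221,0.0005,0,0,0.88,0.03]]'
python3 -m handwheel '[[-0.0018,-0.0221,0.0005,0,0,0.88,0.03],[-0.0008,-0.011,0,0,0,0.44,0.03],[0,0,0,0,0,0,0.03],[0,0,0,0,0,0,0.03],[0,0,0,0,0,0,0.03]]'
python3 - <<'E'
from fit import *
from plan import *
A=cur(); print(A[:3,3].round(1))
for n in("top","side"):
    s=snap(n); P=near(s,A[:2,3],110,150,260)
    yaw=np.radians(4.4);u=np.array([np.cos(yaw),np.sin(yaw)]);nn=np.array([-u[1],u[0]]);c=A[:2,3]
    q=P[(abs((P[:,:2]-c)@nn)<12)&(P[:,2]>A[2,3]-15)&(P[:,2]<A[2,3]+15)]; t=np.sort((q[:,:2]-c)@u); print(n,t[[0,1,2,-3,-2,-1]].round(1))
    J=P[(abs((P[:,:2]-c)@u)>55)&(abs((P[:,:2]-c)@u)<78)&(abs((P[:,:2]-c)@nn)<20)&(P[:,2]<A[2,3]+20)]
    for sg in(1,-1):
        q=J[((J[:,:2]-c)@u)*sg>0]; print("  end",sg,len(q),((q[:,:2]-c)@nn).mean().round(1),q[:,2].max().round(1))
    cv2.imwrite(f"pics/{n}1.png",s["im"])
B=A.copy()
a=plan(A,M([630.2,-32.8,190],down(184.4)),2); plan(a,M([630.2,-32.8,60],down(184.4)),7)
E
```

```text
time: 4.03
tool_pos: [574.3, 190.8, 190.1]
tcp_rot: [-180.0, -0.2, -166.4]
ft_force: [0.4, 0.1, -6.5]
finger_gap: 42.1
grip_force: 62.3
time: 4.7
tool_pos: [620.7, 20.1, 186.1]
tcp_rot: [180.0, -0.2, -173.4]
ft_force: [0.4, 0.6, -6.2]
finger_gap: 42.5
grip_force: 62.3
time: 5.12
tool_pos: [627.4, -10.4, 186.8]
tcp_rot: [180.0, -0.1, -174.6]
ft_force: [0.4, 0.8, -7.0]
finger_gap: 42.8
grip_force: 62.3
[627.4 -10.4 186.8]
top [-66.6 -62.2 -59.1 -16.  -12.9 -12.8]<stdin>:10: RuntimeWarning: Mean of empty slice.
  ret = ret.dtype.type(ret / rcount)
Traceback (most recent call last):
ValueError: zero-size array to reduction operation maximum which has no identity
```

```bash
python3 - <<'E'
from fit import *
from plan import *
A=cur(); print(A[:3,3].round(1))
s=snap("side"); P=near(s,A[:2,3],110,150,260)
yaw=np.radians(5.4);u=np.array([np.cos(yaw),np.sin(yaw)]);nn=np.array([-u[1],u[0]]);c=A[:2,3]
q=P[(abs((P[:,:2]-c)@nn)<16)&(P[:,2]>A[2,3]-15)&(P[:,2]<A[2,3]+15)]; t=np.sort((q[:,:2]-c)@u); print(t[[0,1,2,-3,-2,-1]].round(1))
a=plan(A,M([630.2,-32.8,187],down(184.4)),2); plan(a,M([630.2,-32.8,60],down(184.4)),7)
E
```

```text
[627.5 -10.1 187. ]
[-80.4 -80.2 -80.1  79.5  79.5  79.9]
 2 x t(m) [-0.0003 -0.0114  0.    ] rot [ 0.02 -0.03  0.5 ] len 11.4
 7 x t(m) [-0.     -0.      0.0181] rot [-0.  0.  0.] len 18.1
```

```bash
python3 -m handwheel '[[-0.0007,-0.0114,0,0,0,0.5,0.03],[-0.0007,-0.0114,0,0,0,0.5,0.03],[0,0,0,0,0,0,0.03],[0,0,0,0,0,0,0.03],[0,0,0,0,0,0,0.03]]'
python3 -m handwheel '[[0,0,0.012,0,0,0,0.03],[0,0,0.02,0,0,0,0.03],[0,0,0.02,0,0,0,0.03],[0,0,0.02,0,0,0,0.03],[0,0,0.012,0,0,0,0.03],[0,0,0,0,0,0,0.03],[0,0,0,0,0,0,0.03]]'
python3 - <<'E'
from plan import *
plan(cur(),M([631,-32.8,60],down(184.4)),4)
E
```

```text
time: 5.63
tool_pos: [631.4, -33.9, 187.6]
tcp_rot: [180.0, 0.0, -175.7]
ft_force: [0.3, 0.4, -6.4]
finger_gap: 42.1
grip_force: 62.5
time: 6.22
tool_pos: [630.6, -33.4, 102.5]
tcp_rot: [180.0, -0.1, -175.6]
ft_force: [-0.7, 0.8, -5.9]
finger_gap: 42.2
grip_force: 62.4
 4 x t(m) [-0.0001  0.0001  0.0106] rot [ 0.01 -0.03 -0.01] len 10.6
```

```bash
python3 -m handwheel '[[0,0,0.011,0,0,0,0.03],[0,0.0003,0.011,0,0,0,0.03],[0,0.0003,0.011,0,0,0,0.03],[0,0,0.009,0,0,0,0.03],[0,0,0.004,0,0,0,0.03],[0,0,0.003,0,0,0,0.03],[0,0,0,0,0,0,0.03],[0,0,0,0,0,0,0.03]]'
```

```text
time: 6.88
tool_pos: [631.5, -33.1, 54.7]
tcp_rot: [-180.0, 0.0, -175.7]
ft_force: [-0.4, -0.5, -5.3]
finger_gap: 42.3
grip_force: 62.5
```

```bash
python3 -m handwheel '[[0,0,0.003,0,0,0,0.03],[0,0,0.002,0,0,0,0.03],[0,0,0,0,0,0,0.03],[0,0,0,0,0,0,0.03]]'
python3 -m handwheel '[[0,0,0.001,0,0,0,0.03],[0,0,0,0,0,0,0.03],[0,0,0,0,0,0,0.03]]'
```

```text
time: 7.22
tool_pos: [631.3, -33.1, 49.6]
tcp_rot: [-180.0, -0.0, -175.7]
ft_force: [0.7, -0.4, -5.7]
finger_gap: 42.4
grip_force: 62.5
time: 7.47
tool_pos: [631.7, -33.3, 49.0]
tcp_rot: [-180.0, 0.0, -175.7]
ft_force: [0.1, -2.0, -3.3]
finger_gap: 41.9
grip_force: 62.9
```

```bash
python3 -m handwheel '[[0,0,0.001,0,0,0,0.03],[0,0,0,0,0,0,0.03],[0,0,0,0,0,0,0.03]]'
python3 -m handwheel '[[0,0,0,0,0,0,0.046],[0,0,0,0,0,0,0.052],[0,0,0,0,0,0,0.06],[0,0,0,0,0,0,0.06],[0,0,0,0,0,0,0.06]]'
python3 -m handwheel '[[0,0,-0.01,0,0,0,0.06],[0,0,-0.025,0,0,0,0.06],[0,0,-0.03,0,0,0,0.06],[0,0,-0.03,0,0,0,0.06],[0,0,-0.03,0,0,0,0.06],[0,0,-0.03,0,0,0,0.06],[0,0,-0.01,0,0,0,0.06]]'
python3 - <<'E'
from plan import *
Rb=Ro.from_euler("yz",[-35,-16.9],degrees=True).as_matrix()
Rt=Rb@Ro.from_euler("xyz",[180,0,90],degrees=True).as_matrix()
print(Rt.round(2))
g=Rb@np.array([505.3,-200.5,-270+36.]); pre=Rb@np.array([505.3,-200.5,-270+36+80.])
print("grasp",g,"pre",pre,"origin",Rb@np.array([505.3,-200.5,-270]))
np.savez("/tmp/bar.npz",g=g,pre=pre,Rt=Rt)
A=cur();print(A[:3,3])
a=plan(A,M([560,-140,220],down(129)),9); a=plan(a,M(pre,Rt),12); plan(a,M(g,Rt),5)
E
```

```text
time: 7.72
tool_pos: [631.9, -33.4, 48.7]
tcp_rot: [-180.0, 0.1, -175.7]
ft_force: [-4.2, -2.7, 6.0]
finger_gap: 42.0
grip_force: 63.7
time: 8.13
tool_pos: [631.4, -32.9, 47.6]
tcp_rot: [180.0, 0.0, -175.6]
ft_force: [0.8, 0.2, 1.3]
finger_gap: 60.1
grip_force: 0.0
time: 8.72
tool_pos: [633.7, -33.3, 219.6]
tcp_rot: [-179.9, 0.5, -175.6]
ft_force: [-0.3, 0.1, 1.6]
finger_gap: 59.8
grip_force: 0.0
[[ 0.29  0.78  0.55]
 [ 0.96 -0.24 -0.17]
 [ 0.    0.57 -0.82]]
grasp [ 466.17666347 -351.18500016   98.14659492] pre [ 422.27220541 -337.84580591  163.67875847] origin [ 485.9336696  -357.18763758   68.65712133]
[633.69099954 -33.29893323 219.64076584]
 9 x t(m) [ 0.0037 -0.0145 -0.0001] rot [0.02 0.05 6.15] len 15.0
 12 x t(m) [-0.0134 -0.0167  0.0009] rot [-2.68 -1.42  4.51] len 21.4
 5 x t(m) [0.    0.    0.016] rot [ 0. -0. -0.] len 16.0
```

```bash
python3 -m handwheel '[[0.0037,-0.0145,0,0,0,6.15,0.06],[0.0037,-0.0145,0,0,0,6.15,0.06],[0.0037,-0.0145,0,0,0,6.15,0.06],[0.0037,-0.0145,0,0,0,6.15,0.06],[0.0037,-0.0145,0,0,0,6.15,0.05],[0.0037,-0.0145,0,0,0,6.15,0.05],[0.0037,-0.0145,0,0,0,6.15,0.05],[0.0037,-0.0145,0,0,0,6.15,0.05]]'
python3 -m handwheel '[[0.0037,-0.0145,0,0,0,6.15,0.05],[-0.0134,-0.0167,0.0009,-2.68,-1.42,4.51,0.05],[-0.0134,-0.0167,0.0009,-2.68,-1.42,4.51,0.05],[-0.0134,-0.0167,0.0009,-2.68,-1.42,4.51,0.05],[-0.0134,-0.0167,0.0009,-2.68,-1.42,4.51,0.05],[-0.0134,-0.0167,0.0009,-2.68,-1.42,4.51,0.05],[-0.0134,-0.0167,0.0009,-2.68,-1.42,4.51,0.05]]'
python3 -m handwheel '[[-0.0134,-0.0167,0.0009,-2.68,-1.42,4.51,0.05],[-0.0134,-0.0167,0.0009,-2.68,-1.42,4.51,0.05],[-0.0134,-0.0167,0.0009,-2.68,-1.42,4.51,0.05],[-0.0134,-0.0167,0.0009,-2.68,-1.42,4.51,0.05],[-0.0134,-0.0167,0.0009,-2.68,-1.42,4.51,0.05],[-0.0134,-0.0167,0.0009,-2.68,-1.42,4.51,0.05],[0,0,0,0,0,0,0.05],[0,0,0,0,0,0,0.05]]'
python3 - <<'E'
from plan import *
from fit import *
d=np.load("/tmp/bar.npz"); A=cur()
a=plan(A,M(d["pre"],d["Rt"]),1); plan(a,M(d["g"],d["Rt"]),5)
print(r.sense()["joint_pos"].round(1))
for n in("top","side"):
    s=snap(n); P=near(s,(632,-33),110,30,80)
    print(n)
    y=np.radians(4.4);u=np.array([np.cos(y),np.sin(y)]);nn=np.array([-u[1],u[0]]);c=np.array([632.2,-32.6])
    D=P[(abs((P[:,:2]-c)@nn)<24)]
    print(roller(D,c,y))
    q=D[D[:,2]>62];t=np.sort((q[:,:2]-c)@u);print(t[[1,3,-4,-2]].round(1))
E
```

```text
time: 9.38
tool_pos: [570.1, -132.7, 212.5]
tcp_rot: [-180.0, -0.0, 134.8]
ft_force: [0.1, 0.2, 0.2]
finger_gap: 49.9
grip_force: 0.0
time: 9.97
tool_pos: [508.2, -257.6, 199.0]
tcp_rot: [162.3, 4.4, 100.8]
ft_force: [0.2, -0.0, -0.2]
finger_gap: 50.0
grip_force: 0.0
time: 10.63
tool_pos: [418.7, -337.5, 154.7]
tcp_rot: [145.1, -0.1, 73.0]
ft_force: [0.0, -0.3, 1.0]
finger_gap: 50.1
grip_force: 0.0
 1 x t(m) [ 0.0007  0.008  -0.0054] rot [-0.1  -0.01 -0.16] len 9.7
 5 x t(m) [0.    0.    0.016] rot [ 0. -0. -0.] len 16.0
[-58.8 -24.9 131.2  29.8  50.3 -56.3]
top
(array([639.10619437, -32.52365848]), np.float64(45.72528445203042), np.float64(4.124061630009227), np.float64(149.9830103094758))
[-49.7 -48.4  52.4  53.9]
side
(array([660.37316369, -29.49586563]), np.float64(43.985691645447844), np.float64(5.621647791043452), np.float64(181.66082346835344))
[-52.  -51.7 108.6 109.1]
```

```bash
python3 -m handwheel '[[0.0004,0.004,-0.0027,-0.1,0,-0.16,0.05],[0.0003,0.004,-0.0027,0,0,0,0.05],[0,0,0,0,0,0,0.05],[0,0,0,0,0,0,0.05],[0,0,0,0,0,0,0.05]]' 60
python3 - <<'E'
from plan import *
d=np.load("/tmp/bar.npz"); A=cur()
a=plan(A,M(d["pre"],d["Rt"]),1); plan(a,M(d["g"],d["Rt"]),5)
E
```

```text
time: 11.15
tool_pos: [424.2, -338.0, 165.5]
tcp_rot: [144.9, 0.1, 73.3]
ft_force: [0.5, -0.4, 0.0]
finger_gap: 50.3
grip_force: 0.0
 1 x t(m) [-0.0004 -0.0026  0.0004] rot [ 0.12 -0.03  0.2 ] len 2.6
 5 x t(m) [0.    0.    0.016] rot [ 0. -0. -0.] len 16.0
```

```bash
python3 -m handwheel '[[-0.0004,-0.0024,0.014,0.1,0,0.2,0.05],[0,0,0.016,0,0,0,0.05],[0,0,0.016,0,0,0,0.05],[0,0,0.014,0,0,0,0.05],[0,0,0,0,0,0,0.05],[0,0,0,0,0,0,0.05],[0,0,0,0,0,0,0.05]]'
python3 - <<'E'
from plan import *
d=np.load("/tmp/bar.npz"); A=cur()
plan(A,M(d["g"],d["Rt"]),1)
s=snap("side"); v=s["im"][230:370,240:360]; cv2.imwrite("pics/g1.png",cv2.resize(v,None,fx=4,fy=4,interpolation=2))
E
```

```text
time: 11.73
tool_pos: [454.6, -347.9, 114.9]
tcp_rot: [145.0, -0.1, 73.1]
ft_force: [-0.5, -0.4, 0.1]
finger_gap: 49.7
grip_force: 0.0
 1 x t(m) [0.0002 0.0003 0.0206] rot [-0.01 -0.03 -0.07] len 20.6
```

View pics/g1.png

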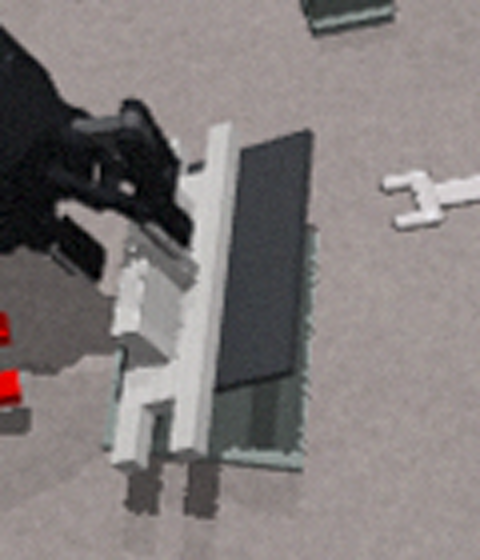

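The crop shows the jaws straddling the rib, with fingers near (90,245) and (175,225) and clear of the plate. I'll go in the last 20 mm, grip and lift.

```bash
python3 -m handwheel '[[0,0,0.01,0,0,0,0.05],[0,0,0.0095,0,0,0,0.05],[0,0,0,0,0,0,0.05],[0,0,0,0,0,0,0.05]]' 60
python3 -m handwheel '[[0,0,0,0,0,0,0.03],[0,0,0,0,0,0,0.01],[0,0,0,0,0,0,0.01],[0,0,0,0,0,0,0.01],[0,0,0,0,0,0,0.01],[0,0,0,0,0,0,0.01]]'
python3 - <<'E'
from plan import *
A=cur();print(A[:3,3].round(1))
d=np.load("/tmp/bar.npz"); print("rel",(np.linalg.inv(A)@M(d["g"],d["Rt"]))[:3,3].round(1))
B=A.copy();B[:3,3]+=[-15,5,120]
plan(A,B,7)
E
```

```text
time: 12.12
tool_pos: [465.2, -351.2, 99.0]
tcp_rot: [145.0, -0.0, 73.1]
ft_force: [-0.8, 0.4, -0.3]
finger_gap: 49.6
grip_force: 0.0
time: 12.62
tool_pos: [465.7, -351.8, 99.7]
tcp_rot: [144.9, 0.0, 73.0]
ft_force: [-4.4, 2.0, 7.0]
finger_gap: 14.7
grip_force: 62.4
[ 465.7 -351.8   99.7]
rel [ 0.7 -0.7  1.5]
 7 x t(m) [ 0.0001  0.008  -0.0153] rot [ 0. -0.  0.] len 17.3
```

```bash
python3 -m handwheel '[[0,0.002,-0.008,0,0,0,0.01],[0,0.005,-0.012,0,0,0,0.01],[0,0.008,-0.015,0,0,0,0.01],[0,0.008,-0.015,0,0,0,0.01],[0,0.008,-0.015,0,0,0,0.01],[0,0.008,-0.015,0,0,0,0.01],[0,0.008,-0.015,0,0,0,0.01],[0,0.005,-0.01,0,0,0,0.01]]'
python3 - <<'E'
from plan import *
A=cur();print(A[:3,3].round(1))
a=plan(A,M([540,-200,220],down(88)),14); plan(a,M([632.2,-32.6,210],down(94.4)),11)
E
```

```text
time: 13.28
tool_pos: [447.7, -345.6, 214.8]
tcp_rot: [145.1, -0.1, 73.1]
ft_force: [-0.2, 0.4, -5.3]
finger_gap: 14.9
grip_force: 61.0
[ 447.7 -345.6  214.8]
 14 x t(m) [0.0114 0.0047 0.001 ] rot [ 2.48  0.32 -1.04] len 12.4
 11 x t(m) [0.0151 0.0086 0.0009] rot [ 0.    0.   -0.58] len 17.4
```

```bash
python3 -m handwheel '[[0.0057,0.0024,0.0005,1.24,0.16,-0.52,0.01],[0.0114,0.0047,0.001,2.48,0.32,-1.04,0.01],[0.0114,0.0047,0.001,2.48,0.32,-1.04,0.01],[0.0114,0.0047,0.001,2.48,0.32,-1.04,0.01],[0.0114,0.0047,0.001,2.48,0.32,-1.04,0.01],[0.0114,0.0047,0.001,2.48,0.32,-1.04,0.01],[0.0114,0.0047,0.001,2.48,0.32,-1.04,0.01],[0.0114,0.0047,0.001,2.48,0.32,-1.04,0.01]]'
python3 -m handwheel '[[0.0114,0.0047,0.001,2.48,0.32,-1.04,0.01],[0.0114,0.0047,0.001,2.48,0.32,-1.04,0.01],[0.0114,0.0047,0.001,2.48,0.32,-1.04,0.01],[0.0114,0.0047,0.001,2.48,0.32,-1.04,0.01],[0.0114,0.0047,0.001,2.48,0.32,-1.04,0.01],[0.0114,0.0047,0.001,2.48,0.32,-1.04,0.01],[0.0057,0.0024,0.0005,1.24,0.16,-0.52,0.01],[0,0,0,0,0,0,0.01]]'
python3 - <<'E'
from plan import *
A=cur();print(A[:3,3].round(1))
plan(A,M([632.2,-32.6,205],down(94.4)),11)
E
```

```text
time: 13.95
tool_pos: [501.5, -270.1, 221.5]
tcp_rot: [164.0, 1.1, 81.1]
ft_force: [-0.7, -0.1, -5.9]
finger_gap: 14.6
grip_force: 60.7
time: 14.62
tool_pos: [541.1, -199.3, 218.8]
tcp_rot: [-179.9, -0.0, 88.2]
ft_force: [-0.7, -0.3, -5.9]
finger_gap: 15.1
grip_force: 60.6
[ 541.1 -199.3  218.8]
 11 x t(m) [0.015  0.0086 0.0012] rot [-0.01 -0.   -0.57] len 17.3
```

```bash
python3 -m handwheel '[[0.0075,0.0043,0.0006,0,0,-0.28,0.01],[0.015,0.0086,0.0012,0,0,-0.57,0.01],[0.015,0.0086,0.0012,0,0,-0.57,0.01],[0.015,0.0086,0.0012,0,0,-0.57,0.01],[0.015,0.0086,0.0012,0,0,-0.57,0.01],[0.015,0.0086,0.0012,0,0,-0.57,0.01],[0.015,0.0086,0.0012,0,0,-0.57,0.01],[0.015,0.0086,0.0012,0,0,-0.57,0.01]]'
python3 -m handwheel '[[0.015,0.0086,0.0012,0,0,-0.57,0.01],[0.015,0.0086,0.0012,0,0,-0.57,0.01],[0.015,0.0086,0.0012,0,0,-0.57,0.01],[0.0075,0.0043,0.0006,0,0,-0.29,0.01],[0,0,0,0,0,0,0.01],[0,0,0,0,0,0,0.01],[0,0,0,0,0,0,0.01]]'
python3 - <<'E'
from plan import *
from fit import *
A=cur();print(A[:3,3].round(1))
plan(A,M([632.2,-32.6,205],down(94.4)),1)
# bar in hand: bright points of plate in tool frame, and studs
for n in("top","side"):
    s=snap(n); cv2.imwrite(f"pics/{n}2.png",s["im"]); P=s["P"]; g=s["im"].min(2)
    Q=(P-A[:3,3])@A[:3,:3]
    k=(abs(Q[...,0])<115)&(abs(Q[...,1])<45)&(Q[...,2]>10)&(Q[...,2]<50)&(g>95)
    q=Q[k]; pl=q[(q[:,2]>18)&(q[:,2]<30)]
    print(n,len(q),"plate pct",np.percentile(pl,[1,5,50,95,99],axis=0).round(1).tolist())
    for sg in(1,-1):
        e=pl[pl[:,0]*sg>70]; print("  end",sg,len(e),np.percentile(e,[2,50,98],axis=0).round(1).tolist())
    for c in((626,49),(638.4,-114)):
        N=near(s,c,25,92,118); print("  stud",len(N),circ(N,8,c).round(1) if len(N)>8 else "")
E
```

```text
time: 15.28
tool_pos: [605.4, -88.0, 210.9]
tcp_rot: [179.9, 0.1, 92.3]
ft_force: [-0.2, -0.2, -5.9]
finger_gap: 14.9
grip_force: 60.7
time: 15.87
tool_pos: [632.3, -35.3, 206.8]
tcp_rot: [179.9, 0.1, 94.3]
ft_force: [-0.3, -0.2, -5.8]
finger_gap: 14.7
grip_force: 60.7
[632.3 -35.3 206.8]
 1 x t(m) [0.0027 0.0001 0.0018] rot [ 0.07  0.11 -0.14] len 3.3
top 403 plate pct [[-96.9, -23.6, 19.1], [-90.9, -22.4, 20.8], [-8.9, -8.3, 25.5], [92.1, 22.9, 29.2], [99.0, 24.6, 29.7]]
  end 1 62 [[70.4, -22.3, 21.0], [85.7, -11.4, 25.9], [100.6, 24.0, 29.3]]
  end -1 74 [[-97.2, -23.1, 20.4], [-84.3, -10.6, 26.0], [-71.7, 24.5, 29.8]]
  stud 6 
  stud 3 
side 502 plate pct [[-97.6, -27.3, 22.7], [-92.7, -26.4, 24.7], [-49.4, -14.5, 26.9], [48.9, 20.8, 29.2], [75.5, 23.0, 29.7]]
  end 1 8 [[71.0, -26.9, 24.9], [76.3, -26.0, 26.7], [86.0, -22.9, 28.4]]
  end -1 107 [[-98.5, -26.9, 24.2], [-84.2, -13.3, 27.4], [-70.6, 21.9, 29.5]]
  stud 25 [625.2  48.6]
  stud 47 [ 636.9 -114. ]
```

View pics/side2.png

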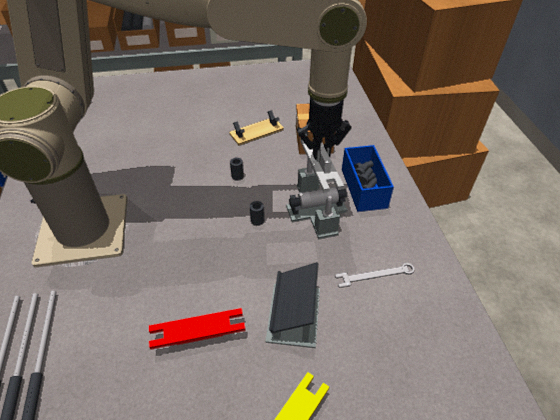

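The bar hangs level and square over the cradle at (325,175). The roller lies in the saddles at (315,203) and the chock is empty. I'll correct by the measured offset and lower.

```bash
python3 -m handwheel '[[0.0015,0.0007,0.012,0.05,0.1,0,0.01],[0,0,0.014,0,0,0,0.01],[0,0,0.007,0,0,0,0.01],[0,0,0,0,0,0,0.01],[0,0,0,0,0,0,0.01],[0,0,0,0,0,0,0.01]]'
python3 - <<'E'
from plan import *
plan(cur(),M([632.9,-33.8,115],down(94.4)),6)
E
```

```text
time: 16.47
tool_pos: [633.3, -32.8, 173.7]
tcp_rot: [180.0, -0.0, 94.3]
ft_force: [0.5, -0.7, -5.5]
finger_gap: 15.0
grip_force: 60.4
 6 x t(m) [-0.0002 -0.0001  0.0098] rot [ 0.   -0.   -0.01] len 9.8
```

```bash
python3 -m handwheel '[[-0.0005,0,0.009,0,0,0,0.01],[-0.0005,0,0.01,0,0,0,0.01],[0,0,0.01,0,0,0,0.01],[0,0,0.01,0,0,0,0.01],[0,0,0.01,0,0,0,0.01],[0,0,0.009,0,0,0,0.01],[0,0,0,0,0,0,0.01],[0,0,0,0,0,0,0.01]]'
python3 -m handwheel '[[0,0,0,0,0,0,0.01]]'
python3 - <<'E'
from plan import *
plan(cur(),M([632.9,-33.8,110],down(94.4)),1)
E
```

```text
time: 17.13
tool_pos: [632.6, -33.6, 114.5]
tcp_rot: [-179.9, -0.1, 94.3]
ft_force: [-0.8, -0.1, -5.2]
finger_gap: 15.5
grip_force: 60.5
time: 17.22
tool_pos: [633.7, -33.7, 116.1]
tcp_rot: [180.0, -0.0, 94.3]
ft_force: [-0.1, -0.2, -5.1]
finger_gap: 15.1
grip_force: 60.5
 1 x t(m) [-0.     -0.0008  0.0061] rot [ 0.05 -0.02 -0.08] len 6.2
```

No side force, so the notches are around the studs. Now the last few millimetres, slowly.

```bash
python3 -m handwheel '[[0,0,0.002,0,0,0,0.01],[0,0,0.002,0,0,0,0.01],[0,0,0.001,0,0,0,0.01],[0,0,0,0,0,0,0.01],[0,0,0,0,0,0,0.01]]'
python3 -m handwheel '[[0,0,0.0015,0,0,0,0.01],[0,0,0,0,0,0,0.01],[0,0,0,0,0,0,0.01]]'
```

```text
time: 17.63
tool_pos: [633.4, -33.7, 110.8]
tcp_rot: [180.0, -0.0, 94.3]
ft_force: [-0.3, 0.2, -5.5]
finger_gap: 15.3
grip_force: 60.6
time: 17.88
tool_pos: [633.6, -33.7, 109.5]
tcp_rot: [180.0, -0.0, 94.3]
ft_force: [0.2, -0.4, -4.5]
finger_gap: 15.3
grip_force: 60.8
```

```bash
python3 -m handwheel '[[0,0,0.001,0,0,0,0.01],[0,0,0,0,0,0,0.01],[0,0,0,0,0,0,0.01]]'
```

```text
time: 18.13
tool_pos: [633.7, -33.7, 109.4]
tcp_rot: [179.9, -0.0, 94.3]
ft_force: [-3.2, 0.3, 3.8]
finger_gap: 15.1
grip_force: 62.2
```

```bash
python3 -m handwheel '[[0,0,0,0,0,0,0.025],[0,0,0,0,0,0,0.045],[0,0,0,0,0,0,0.05],[0,0,0,0,0,0,0.05]]'
python3 -m handwheel '[[0,0,-0.015,0,0,0,0.05],[0,0,-0.03,0,0,0,0.06],[0,0,-0.03,0,0,0,0.06],[0,0,-0.02,0,0,0,0.06],[0,0,0,0,0,0,0.06]]'
python3 - <<'E'
from plan import *
a=plan(cur(),M([462.8,-48.4,130],down(94.4)),7);plan(a,M([462.8,-48.4,40],down(94.4)),5)
E
```

```text
time: 18.47
tool_pos: [633.6, -33.7, 108.4]
tcp_rot: [180.0, -0.0, 94.3]
ft_force: [-0.0, 0.2, 0.3]
finger_gap: 49.9
grip_force: 0.0
time: 18.88
tool_pos: [636.4, -34.1, 210.0]
tcp_rot: [179.4, 0.1, 94.3]
ft_force: [-0.1, 0.7, 1.3]
finger_gap: 59.8
grip_force: 0.0
 7 x t(m) [-0.0001 -0.0249  0.0113] rot [ 0.08  0.01 -0.01] len 27.4
 5 x t(m) [-0.     0.     0.018] rot [ 0.  0. -0.] len 18.0
```

```bash
python3 -m handwheel '[[0,-0.0246,0.011,0,0,0,0.06],[0,-0.0246,0.011,0,0,0,0.06],[0,-0.0246,0.011,0,0,0,0.06],[0,-0.0246,0.011,0,0,0,0.06],[0,-0.0246,0.011,0,0,0,0.06],[0,-0.0246,0.011,0,0,0,0.06],[0,-0.0246,0.011,0,0,0,0.06]]'
python3 -m handwheel '[[0,0,0,0,0,0,0.06],[0,0,0,0,0,0,0.06],[0,0,0,0,0,0,0.06]]'
python3 - <<'E'
from plan import *
from fit import *
A=cur()
plan(A,M([462.8,-48.4,40],down(94.4)),5)
Rc=Ro.from_euler("z",4.4,degrees=True).as_matrix(); o=np.array([632.2,-32.6,0])
for n in("top","side"):
    s=snap(n); cv2.imwrite(f"pics/{n}3.png",s["im"]); g=s["im"].min(2)
    Q=(s["P"]-o)@Rc
    k=(abs(Q[...,0])<45)&(abs(Q[...,1])<115)&(Q[...,2]>75)&(g>95); q=Q[k]
    pl=q[(q[:,2]<92)]; rb=q[q[:,2]>112]
    print(n,len(q),"plate",np.percentile(pl,[1,50,99],axis=0).round(1).tolist(),"rib",len(rb),np.percentile(rb[abs(rb[:,1])<60],[2,50,98],axis=0).round(1).tolist())
    for sg in(1,-1):
        e=pl[(pl[:,1]*sg>60)]; print("   end",sg,len(e),np.percentile(e,[2,50,98],axis=0).round(1).tolist())
    for c in((428.9,139.3),): print("  s1",circ(near(s,c,35,12,50),19,c).round(1),near(s,c,35,55,70).mean(0).round(1))
E
```

```text
time: 19.47
tool_pos: [460.3, -46.6, 125.1]
tcp_rot: [180.0, -0.0, 94.3]
ft_force: [-0.8, 0.7, 0.6]
finger_gap: 59.8
grip_force: 0.0
time: 19.72
tool_pos: [462.5, -46.8, 126.8]
tcp_rot: [179.9, -0.0, 94.3]
ft_force: [0.5, 0.3, -0.3]
finger_gap: 60.0
grip_force: 0.0
 5 x t(m) [-0.0003  0.      0.0174] rot [ 0.02 -0.   -0.02] len 17.4
top 532 plate [[-21.8, -97.7, 76.2], [3.3, -37.8, 83.9], [27.4, 96.4, 89.7]] rib 157 [[-5.1, -47.1, 114.1], [2.2, 0.9, 119.0], [9.7, 47.0, 124.7]]
   end 1 43 [[11.3, 62.1, 80.0], [21.4, 75.2, 82.9], [27.4, 98.9, 90.2]]
   end -1 111 [[-21.6, -98.0, 76.2], [-3.1, -74.8, 83.3], [26.9, -61.0, 88.7]]
  s1 [427.2 132.1] [429.4 140.3  59.7]
side 771 plate [[-25.9, -98.7, 76.4], [-14.2, -22.8, 82.2], [24.3, 97.9, 86.4]] rib 214 [[-9.1, -49.3, 113.3], [-1.9, -4.5, 118.3], [7.2, 48.3, 121.3]]
   end 1 85 [[-25.5, 60.8, 77.3], [-14.9, 82.1, 82.2], [24.2, 100.0, 86.1]]
   end -1 150 [[-25.8, -99.2, 75.8], [-11.1, -80.8, 82.2], [23.0, -62.3, 85.0]]
  s1 [428.2 140.6] [418.9 148.7  58.5]
```

The bar measures flat: plate top about 83 mm, centred within about 1 mm of the cradle. Now sleeve 2.

```bash
python3 -m handwheel '[[-0.0008,0,0.012,0,0,0,0.06],[-0.0008,0,0.022,0,0,0,0.06],[0,0,0.022,0,0,0,0.06],[0,0,0.018,0,0,0,0.06],[0,0,0.013,0,0,0,0.06],[0,0,0,0,0,0,0.06],[0,0,0,0,0,0,0.06],[0,0,0,0,0,0,0.06]]' 50
python3 -m handwheel '[[0,0,0,0,0,0,0.05],[0,0,0,0,0,0,0.045],[0,0,0,0,0,0,0.03],[0,0,0,0,0,0,0.03],[0,0,0,0,0,0,0.03],[0,0,0,0,0,0,0.03]]'
```

```text
time: 20.48
tool_pos: [462.7, -48.3, 39.8]
tcp_rot: [179.9, -0.0, 94.3]
ft_force: [0.7, -0.4, 1.2]
finger_gap: 59.9
grip_force: 0.0
time: 20.98
tool_pos: [462.7, -48.4, 40.4]
tcp_rot: [179.9, 0.0, 94.3]
ft_force: [-0.9, 0.2, 6.6]
finger_gap: 36.0
grip_force: 49.7
```

```bash
python3 -m handwheel '[[0,0,-0.01,0,0,0,0.03],[0,0,-0.022,0,0,0,0.03],[0,0,-0.025,0,0,0,0.03],[0,0,-0.025,0,0,0,0.03],[0,0,-0.025,0,0,0,0.03],[0,0,-0.025,0,0,0,0.03],[0,0,-0.02,0,0,0,0.03],[0,0,-0.01,0,0,0,0.03]]'
python3 - <<'E'
from plan import *
plan(cur(),M([639.2,-114.4,200],down(94.4)),9)
E
```

```text
time: 21.65
tool_pos: [462.8, -48.5, 204.8]
tcp_rot: [179.7, 0.0, 94.3]
ft_force: [0.5, 0.5, -2.7]
finger_gap: 35.7
grip_force: 50.7
 9 x t(m) [-0.0088  0.019   0.0006] rot [ 0.03  0.   -0.01] len 20.9
```

```bash
python3 -m handwheel '[[-0.0044,0.0095,0,0,0,0,0.03],[-0.0088,0.019,0.0006,0,0,0,0.03],[-0.0088,0.019,0.0006,0,0,0,0.03],[-0.0088,0.019,0.0006,0,0,0,0.03],[-0.0088,0.019,0.0006,0,0,0,0.03],[-0.0088,0.019,0.0006,0,0,0,0.03],[-0.0088,0.019,0.0006,0,0,0,0.03],[-0.0088,0.019,0.0006,0,0,0,0.03]]'
python3 -m handwheel '[[-0.0088,0.019,0.0006,0,0,0,0.03],[-0.0044,0.0095,0,0,0,0,0.03],[0,0,0,0,0,0,0.03],[0,0,0,0,0,0,0.03],[0,0,0,0,0,0,0.03]]'
python3 - <<'E'
from plan import *
from fit import *
A=cur();print(A[:3,3].round(1),A[:3,2].round(3))
plan(A,M([639.2,-114.4,180],down(94.4)),1)
for n in("top","side"):
    s=snap(n); cv2.imwrite(f"pics/{n}4.png",s["im"]); c=A[:2,3]
    Q=near(s,c,30,A[2,3]-38,A[2,3]-16); N=near(s,(638.4,-114.1),20,92,118)
    print(n,len(Q),circ(Q,19,c).round(1) if len(Q)>8 else '',len(N),circ(N,8,(638.4,-114.1)).round(1) if len(N)>8 else '')
s=snap("side");print(near(s,A[:2,3],30,A[2,3]-60,A[2,3]-15)[:,2].min())
E
```

```text
time: 22.32
tool_pos: [609.1, -103.6, 195.9]
tcp_rot: [-179.9, -0.1, 94.3]
ft_force: [-0.5, -0.1, -2.8]
finger_gap: 35.9
grip_force: 50.9
time: 22.73
tool_pos: [637.3, -114.0, 195.7]
tcp_rot: [-179.9, -0.1, 94.3]
ft_force: [-0.3, -0.8, -2.6]
finger_gap: 36.1
grip_force: 51.1
[ 637.3 -114.   195.7] [-0.001  0.001 -1.   ]
 1 x t(m) [-0.0005  0.0019  0.0157] rot [-0.08 -0.07 -0.08] len 15.8
top 8  0 
side 91 [ 635.4 -112.4] 44 [ 637.5 -113.8]
152.47537855742485
```

```bash
python3 -m handwheel '[[-0.001,0.0019,0.009,0,0,0,0.03],[0,0,0.009,0,0,0,0.03],[0,0,0.003,0,0,0,0.03],[0,0,0,0,0,0,0.03],[0,0,0,0,0,0,0.03],[0,0,0,0,0,0,0.03]]'
python3 - <<'E'
from plan import *
plan(cur(),M([639.3,-115,130],down(94.4)),6)
E
```

```text
time: 23.38
tool_pos: [640.3, -115.3, 175.5]
tcp_rot: [180.0, -0.0, 94.3]
ft_force: [-0.7, 0.1, -2.8]
finger_gap: 35.6
grip_force: 51.1
 6 x t(m) [ 0.0001 -0.0002  0.0076] rot [ 0.   -0.   -0.01] len 7.6
```

```bash
python3 -m handwheel '[[0.0003,-0.0008,0.005,0,0,0,0.03],[0,0,0.007,0,0,0,0.03],[0,0,0.007,0,0,0,0.03],[0,0,0,0,0,0,0.03],[0,0,0,0,0,0,0.03]]'
python3 -m handwheel '[[0,0,0.007,0,0,0,0.03],[0,0,0.008,0,0,0,0.03],[0,0,0.007,0,0,0,0.03],[0,0,0.004,0,0,0,0.03],[0,0,0,0,0,0,0.03],[0,0,0,0,0,0,0.03],[0,0,0,0,0,0,0.03]]'
```

```text
time: 23.8
tool_pos: [638.7, -114.8, 155.1]
tcp_rot: [-179.9, -0.1, 94.3]
ft_force: [-0.1, 0.5, -2.5]
finger_gap: 35.9
grip_force: 51.1
time: 24.38
tool_pos: [639.6, -115.0, 130.7]
tcp_rot: [180.0, -0.0, 94.3]
ft_force: [-0.7, -0.4, -2.9]
finger_gap: 36.0
grip_force: 51.1
```

The sleeve has gone over the stud without contact. I'll set it down at about 124 mm.

```bash
python3 -m handwheel '[[0,0,0.003,0,0,0,0.03],[0,0,0.002,0,0,0,0.03],[0,0,0,0,0,0,0.03],[0,0,0,0,0,0,0.03],[0,0,0,0,0,0,0.03]]'
python3 -m handwheel '[[0,0,0.001,0,0,0,0.03],[0,0,0,0,0,0,0.03],[0,0,0,0,0,0,0.03]]'
python3 -m handwheel '[[0,0,0.001,0,0,0,0.03],[0,0,0,0,0,0,0.03],[0,0,0,0,0,0,0.03]]'
```

```text
time: 24.8
tool_pos: [639.5, -115.0, 125.5]
tcp_rot: [180.0, -0.0, 94.3]
ft_force: [-0.1, -0.2, -3.3]
finger_gap: 35.9
grip_force: 51.1
time: 25.05
tool_pos: [639.5, -115.0, 124.5]
tcp_rot: [180.0, -0.0, 94.3]
ft_force: [0.8, -0.8, -2.9]
finger_gap: 36.1
grip_force: 51.3
time: 25.3
tool_pos: [639.6, -115.0, 124.4]
tcp_rot: [180.0, -0.0, 94.3]
ft_force: [-3.0, 0.5, 5.9]
finger_gap: 35.7
grip_force: 51.9
```

```bash
python3 -m handwheel '[[0,0,0,0,0,0,0.045],[0,0,0,0,0,0,0.055],[0,0,0,0,0,0,0.06],[0,0,0,0,0,0,0.06]]'
python3 -m handwheel '[[0,0,-0.015,0,0,0,0.06],[0,0,-0.025,0,0,0,0.06],[0,0,-0.025,0,0,0,0.06],[0,0,-0.015,0,0,0,0.06],[0,0,0,0,0,0,0.06],[0,0,0,0,0,0,0.06]]'
python3 - <<'E'
from plan import *
plan(cur(),M([428.9,139.3,130],down(94.4)),13)
E
```

```text
time: 25.63
tool_pos: [639.5, -115.0, 123.4]
tcp_rot: [180.0, -0.0, 94.3]
ft_force: [-0.0, -0.5, -0.1]
finger_gap: 59.8
grip_force: 0.0
time: 26.13
tool_pos: [640.2, -115.2, 204.7]
tcp_rot: [179.8, 0.0, 94.3]
ft_force: [-1.0, -0.1, 0.2]
finger_gap: 60.0
grip_force: 0.0
 13 x t(m) [ 0.0208 -0.0147  0.0057] rot [ 0.01  0.   -0.01] len 26.1
```

```bash
python3 -m handwheel '[[0.0208,-0.0147,0.0057,0,0,0,0.06],[0.0208,-0.0147,0.0057,0,0,0,0.06],[0.0208,-0.0147,0.0057,0,0,0,0.06],[0.0208,-0.0147,0.0057,0,0,0,0.06],[0.0208,-0.0147,0.0057,0,0,0,0.06],[0.0208,-0.0147,0.0057,0,0,0,0.06],[0.0208,-0.0147,0.0057,0,0,0,0.06],[0.0208,-0.0147,0.0057,0,0,0,0.06]]'
python3 -m handwheel '[[0.0208,-0.0147,0.0057,0,0,0,0.06],[0.0208,-0.0147,0.0057,0,0,0,0.06],[0.0208,-0.0147,0.0057,0,0,0,0.06],[0.0208,-0.0147,0.0057,0,0,0,0.06],[0.0208,-0.0147,0.0057,0,0,0,0.06],[0,0,0,0,0,0,0.06],[0,0,0,0,0,0,0.06],[0,0,0,0,0,0,0.06]]'
python3 - <<'E'
from plan import *
from fit import *
A=cur()
plan(A,M([428.9,139.3,40],down(94.4)),5)
for n in("top","side"):
    s=snap(n); cv2.imwrite(f"pics/{n}5.png",s["im"])
    N=near(s,(638.8,-114.5),32,92,135); H=N[N[:,2]>70]
    print(n,"sleeve2",len(N),circ(N,19,(638.8,-114.5)).round(1),near(s,(638.8,-114.5),30,135,160)[:,2].mean())
a=cv2.resize(snap("side")["im"][130:250,250:410],None,fx=4.5,fy=4.5,interpolation=2); cv2.imwrite("pics/c5.png",a)
E
```

```text
time: 26.8
tool_pos: [507.6, 42.9, 155.6]
tcp_rot: [-179.9, -0.0, 94.3]
ft_force: [-0.0, 0.1, 1.2]
finger_gap: 59.9
grip_force: 0.0
time: 27.47
tool_pos: [428.2, 140.0, 128.6]
tcp_rot: [-180.0, 0.0, 94.4]
ft_force: [0.1, 0.2, 0.8]
finger_gap: 59.7
grip_force: 0.0
 5 x t(m) [-0.0002  0.0001  0.0177] rot [-0.01  0.   -0.01] len 17.7
top sleeve2 77 [ 639.5 -114. ] 142.9215801578548
side sleeve2 212 [ 637.2 -114. ] 140.73704776735957
```

View pics/c5.png

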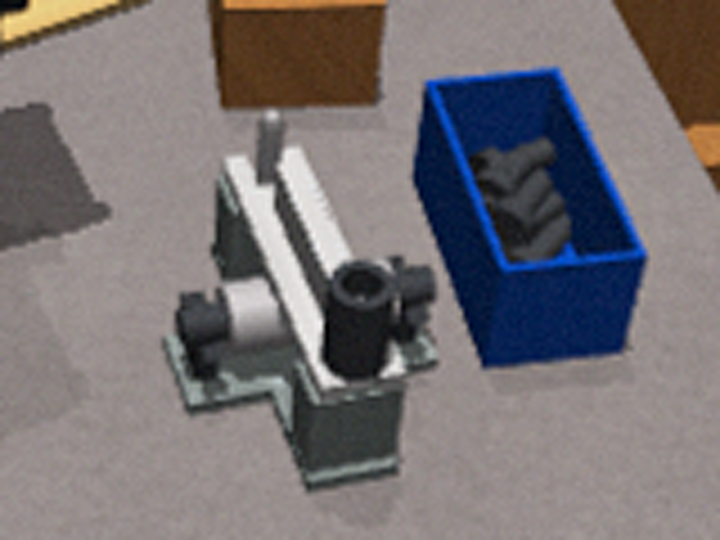

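The crop shows the first sleeve upright on the bar at (358,320), the bar flat across the blocks, and the roller underneath. The far stud at (270,140) is still bare. Now sleeve 1.

```bash
python3 -m handwheel '[[-0.0006,0.0006,0.012,0,0,0,0.06],[0,0,0.022,0,0,0,0.06],[0,0,0.022,0,0,0,0.06],[0,0,0.019,0,0,0,0.06],[0,0,0.0135,0,0,0,0.06],[0,0,0,0,0,0,0.06],[0,0,0,0,0,0,0.06],[0,0,0,0,0,0,0.06]]' 50
python3 -m handwheel '[[0,0,0,0,0,0,0.05],[0,0,0,0,0,0,0.045],[0,0,0,0,0,0,0.03],[0,0,0,0,0,0,0.03],[0,0,0,0,0,0,0.03],[0,0,0,0,0,0,0.03]]'
python3 -m handwheel '[[0,0,-0.01,0,0,0,0.03],[0,0,-0.022,0,0,0,0.03],[0,0,-0.025,0,0,0,0.03],[0,0,-0.025,0,0,0,0.03],[0,0,-0.025,0,0,0,0.03],[0,0,-0.025,0,0,0,0.03],[0,0,-0.02,0,0,0,0.03],[0,0,-0.01,0,0,0,0.03]]'
python3 - <<'E'
from plan import *
plan(cur(),M([626.7,49.1,198],down(94.4)),10)
E
```

```text
time: 28.28
tool_pos: [430.1, 139.6, 41.9]
tcp_rot: [179.9, -0.0, 94.3]
ft_force: [0.3, 0.6, -0.7]
finger_gap: 59.9
grip_force: 0.0
time: 28.78
tool_pos: [430.2, 140.0, 42.2]
tcp_rot: [179.9, -0.0, 94.3]
ft_force: [-1.2, -1.2, 7.0]
finger_gap: 36.2
grip_force: 50.0
time: 29.45
tool_pos: [430.1, 140.0, 206.5]
tcp_rot: [179.7, -0.1, 94.3]
ft_force: [0.5, 0.1, -2.9]
finger_gap: 36.0
grip_force: 50.7
 10 x t(m) [-0.0106  0.0189  0.0009] rot [ 0.03 -0.01 -0.01] len 21.7
```

```bash
python3 -m handwheel '[[-0.0053,0.0095,0.0004,0,0,0,0.03],[-0.0106,0.0189,0.0009,0,0,0,0.03],[-0.0106,0.0189,0.0009,0,0,0,0.03],[-0.0106,0.0189,0.0009,0,0,0,0.03],[-0.0106,0.0189,0.0009,0,0,0,0.03],[-0.0106,0.0189,0.0009,0,0,0,0.03],[-0.0106,0.0189,0.0009,0,0,0,0.03],[-0.0106,0.0189,0.0009,0,0,0,0.03]]'
python3 -m handwheel '[[-0.0106,0.0189,0.0009,0,0,0,0.03],[-0.0106,0.0189,0.0009,0,0,0,0.03],[-0.0053,0.0095,0.0004,0,0,0,0.03],[0,0,0,0,0,0,0.03],[0,0,0,0,0,0,0.03],[0,0,0,0,0,0,0.03]]'
python3 - <<'E'
from plan import *
from fit import *
A=cur();print(A[:3,3].round(1))
plan(A,M([626.7,49.1,178],down(94.4)),1)
s=snap("side"); c=A[:2,3]
Q=near(s,c,30,A[2,3]-38,A[2,3]-16); N=near(s,(624.5,49),20,92,118)
print(len(Q),circ(Q,19,c).round(1),len(N),circ(N,8,(624.5,49)).round(1),near(s,c,30,A[2,3]-60,A[2,3]-15)[:,2].min())
E
```

```text
time: 30.12
tool_pos: [576.8, 70.0, 193.6]
tcp_rot: [-179.8, -0.0, 94.3]
ft_force: [0.7, -0.1, -2.9]
finger_gap: 36.2
grip_force: 50.8
time: 30.62
tool_pos: [624.7, 48.3, 192.4]
tcp_rot: [-179.9, -0.0, 94.3]
ft_force: [0.5, 0.1, -1.5]
finger_gap: 36.1
grip_force: 51.0
[624.7  48.3 192.4]
 1 x t(m) [0.0006 0.0021 0.0144] rot [-0.13 -0.05 -0.08] len 14.6
87 [622.4  49.2] 39 [624.3  49.2] 148.58488372256184
```

```bash
python3 -m handwheel '[[0.0003,0.0012,0.008,0,0,0,0.03],[0,0,0.007,0,0,0,0.03],[0,0,0.001,0,0,0,0.03],[0,0,0,0,0,0,0.03],[0,0,0,0,0,0,0.03],[0,0,0,0,0,0,0.03]]'
python3 - <<'E'
from plan import *
plan(cur(),M([626.6,48.6,130],down(94.4)),6)
E
```

```text
time: 31.17
tool_pos: [626.9, 48.7, 178.3]
tcp_rot: [180.0, -0.0, 94.3]
ft_force: [-0.3, 1.2, -3.4]
finger_gap: 35.8
grip_force: 51.0
 6 x t(m) [-0.     -0.0001  0.0081] rot [ 0.01 -0.   -0.01] len 8.1
```

```bash
python3 -m handwheel '[[0,0,0.006,0,0,0,0.03],[0,0,0.008,0,0,0,0.03],[0,0,0.007,0,0,0,0.03],[0,0,0,0,0,0,0.03],[0,0,0,0,0,0,0.03]]'
python3 -m handwheel '[[0,0,0.007,0,0,0,0.03],[0,0,0.008,0,0,0,0.03],[0,0,0.007,0,0,0,0.03],[0,0,0.004,0,0,0,0.03],[0,0,0,0,0,0,0.03],[0,0,0,0,0,0,0.03],[0,0,0,0,0,0,0.03]]'
```

```text
time: 31.58
tool_pos: [626.0, 48.6, 155.6]
tcp_rot: [-179.9, -0.0, 94.3]
ft_force: [0.2, -0.2, -3.1]
finger_gap: 35.6
grip_force: 51.0
time: 32.17
tool_pos: [627.0, 48.6, 131.3]
tcp_rot: [180.0, -0.0, 94.3]
ft_force: [-0.4, 0.1, -3.0]
finger_gap: 36.1
grip_force: 51.0
```

```bash
python3 -m handwheel '[[0,0,0.002,0,0,0,0.03],[0,0,0.002,0,0,0,0.03],[0,0,0,0,0,0,0.03],[0,0,0,0,0,0,0.03],[0,0,0,0,0,0,0.03]]'
python3 -m handwheel '[[0,0,0.001,0,0,0,0.03],[0,0,0,0,0,0,0.03],[0,0,0,0,0,0,0.03]]'
```

```text
time: 32.58
tool_pos: [626.9, 48.6, 127.1]
tcp_rot: [180.0, -0.0, 94.3]
ft_force: [-0.8, -0.3, -3.6]
finger_gap: 36.4
grip_force: 51.0
time: 32.83
tool_pos: [627.1, 48.7, 126.3]
tcp_rot: [179.9, -0.0, 94.3]
ft_force: [1.1, -0.9, -1.2]
finger_gap: 35.9
grip_force: 51.1
```

```bash
python3 -m handwheel '[[0,0,0.0007,0,0,0,0.03],[0,0,0,0,0,0,0.03],[0,0,0,0,0,0,0.03]]'
python3 -m handwheel '[[0,0,0,0,0,0,0.045],[0,0,0,0,0,0,0.055],[0,0,0,0,0,0,0.06],[0,0,0,0,0,0,0.06]]'
python3 -m handwheel '[[0,0,-0.012,0,0,0,0.06],[0,0,-0.025,0,0,0,0.06],[0,0,-0.025,0,0,0,0.06],[0,0,-0.025,0,0,0,0.06],[0,0,-0.02,0,0,0,0.06],[0,0,0,0,0,0,0.06]]'
python3 -m handwheel '[[0,-0.025,0,0,0,0,0.06],[0,-0.025,0,0,0,0,0.06],[0,-0.025,0,0,0,0,0.06],[0,-0.025,0,0,0,0,0.06],[0,-0.025,0,0,0,0,0.06],[0,0,0,0,0,0,0.06],[0,0,0,0,0,0,0.06],[0,0,0,0,0,0,0.06]]'
python3 - <<'E'
from fit import *
for n in("top","side"):
    s=snap(n)
    for c in((638.8,-114.5),(626.6,49)):
        N=near(s,c,32,92,135); print(n,len(N),circ(N,19,c).round(1) if len(N)>8 else '',near(s,c,30,135,160)[:,2].mean())
    if n=="side": cv2.imwrite("pics/c6.png",cv2.resize(s["im"][130:250,250:410],None,fx=4.5,fy=4.5,interpolation=2))
E
```

```text
time: 33.08
tool_pos: [627.1, 48.7, 126.3]
tcp_rot: [179.9, -0.0, 94.3]
ft_force: [-2.2, 0.3, 7.0]
finger_gap: 35.9
grip_force: 51.6
time: 33.42
tool_pos: [626.9, 48.6, 125.2]
tcp_rot: [180.0, -0.0, 94.3]
ft_force: [0.6, 0.8, 0.2]
finger_gap: 59.7
grip_force: 0.0
time: 33.92
tool_pos: [629.5, 48.6, 239.6]
tcp_rot: [179.4, 0.0, 94.3]
ft_force: [0.7, -0.8, 1.8]
finger_gap: 59.8
grip_force: 0.0
time: 34.58
tool_pos: [502.8, 39.2, 233.0]
tcp_rot: [179.9, -0.0, 94.3]
ft_force: [0.8, 0.0, -0.5]
finger_gap: 59.8
grip_force: 0.0
top 76 [ 639.5 -113.8] 142.84125596423735
top 0  nan
side 212 [ 637.4 -114.1] 140.7801348528098
side 164 [624.8  48.8] 140.4747611511837<stdin>:5: RuntimeWarning: Mean of empty slice.
  ret = ret.dtype.type(ret / rcount)
```

View pics/c6.png

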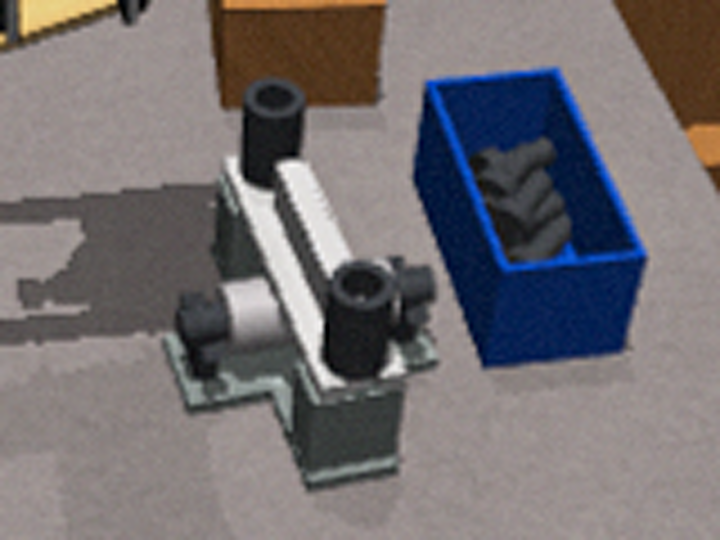

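Both sleeves stand upright on the bar, at (272,130) and (358,320). The bar is flat over the roller, and the robot is clear.

```bash
python3 -c "
from bench import r
print(r.hand_in())"
```

```text
the job is handed in; nothing more can be done
None
```

I handed the job in at about 35 s of the 72 s allowed: the roller is in the saddles, the bar lies flat over it around both studs, and a sleeve stands on the bar at each stud; the hand-in call returned no verdict.

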